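Clip the store key onto the sliding eye

ROBOT

A 6-joint arm with a two-finger parallel gripper is mounted at the origin on a cart in front of the work surface, level with it; the furniture and walls round the work are solid. World frame = base frame: x ahead of the robot, y to its left, z up, the work surface at z = 0. Lengths are in m, angles in degrees, forces in N, time in s.
With the tool pointing down it reaches from about 0.35 to 0.725 m from the base axis. Payload 6 kg.
Tool frame: the origin (TCP) lies midway between the tips of the shut fingers; the grasp point (between the pads) lies 19 mm behind it; y points along the fingers, x is the direction in which the jaws open and shut, and the axes are right-handed (so a half turn about y gives the same grasp; the last joint's range is limited). The gripper opens to 85 mm and grips with 20 to 120 N. Pads are 22 mm wide; open, the fingers measure 114 mm over their backs; the gripper's body (76 mm by 85 mm) begins 54 mm behind the grasp point. The pads swing forward as they close: fully open they stand 13 mm farther back than shut.
Start: joints at [-50.839, 2.303, 4.859, 0, -92.561, -19.12], TCP at [0.206, -0.564, 0.231] pointing down, gripper open.
Joint ranges: [-146.85, 146.85], [-73.84, 115.35], [-62.03, 85.46], [-188.31, 113.3], [-161.28, -10.13], [-171.36, 171.36]. Speed limits (degrees/s): [147.25, 147.25, 172.46, 180, 180, 180].

INTERFACE

Orientations are given as a 3x3 rotation matrix whose columns are the frame's x, y, z axes.
In Python, from cell import * gives the robot as it stands.
- The arm moves only by the shell command python3 -m handwheel 'ROWS'. ROWS is text: rows parted by semicolons, each of 7 numbers parted by spaces: the turn, a rotation vector about the tool's x, y, z in degrees, then the shift along the tool's x, y, z in cm, then the opening, from 0 (shut) to 1 (fully open). In form: rx ry rz x y z grip; .... A call has exactly 5 rows; each row is the pose to reach, as a shift and turn from the pose commanded when the call began, along the tool's axes at that moment; what a row does not reach only later rows make up. A row lasts 1/12 s, in which the tool goes at most 41.7 mm and 7.16 degrees, less where a joint would pass 70% of its speed; a pose out of reach is approached as far as the arm can. A call with a gripper value outside its range is refused whole. The fingers move at their own pace and stop on an object; the grip force is fixed at half the most. Time passes only in rows, so rows that repeat a pose let the fingers close, or fill a call up. It gives the time, the measured TCP pose, the force and the opening at its end, in the units of the state.
- sense(): the state, without advancing time (a new reading comes with each control period).
- camera(name): name is "scene" or "top" or "wrist"; returns (picture, depth): 480x640x3 uint8, red, green, blue; 480x640 float32, m along the optical axis (not along the pixel's ray), 0 where there is no reading.
- camera_model(name): a dict with "K" (3x3 intrinsics, pixels), "view" (4x4, takes a point from world to camera coordinates). Camera axes: x right, y up, looking along -z (the intrinsics and any distortion apply to the point x, -y, -z); pixel columns grow to the right and rows downward; lengths in m; the calibration is good to about 2 mm. A picture is of the moment at which its call begins: read the wrist's pose just before it. camera_model takes no time and is no camera call; for the wrist camera it gives the pose at the moment of the call.
- finish_job(): hands the job in, once; it reports no verdict.
Trained networks look in the newest picture that a camera, given by its name, has taken for a name from the list of things; names that differ only in an ending like _2 or _b are one class to them, and where a whole thing is asked for, a point or a joint stands for the part that bears it (a point fixed in the world has none). Each returns a list of dicts, best first, with "score" (0 to 1); they miss things now and then, are a little off and sometimes report something else, mostly with a low value. They report only what shows in the picture. A call takes as long as a camera call. They do not tell look-alikes from the thing itself.
- cut_out(camera, thing): "pixels" (480x640 bool, what is visible of it).
- landmark_of(camera, thing): "position" ([x, y, z] in m, in the coordinates of the camera as it stood for that picture, good to about 4 mm: a listed point, or the origin of a listed thing).
The state is a dict: "clock": time; "joint_positions": joint angles; "joint_vel": joint speeds; "joint_torque": joint torques, N m; "ee_pos": TCP position; "ee_rot": TCP orientation; "contact_force": force on the tool from outside, world axes, zero at the start; "wrist_torque": the same for the moment, N m; "grip_width": opening from 0.0 (shut) to 1.0 (fully open).
Only numpy, scipy, OpenCV 4.12 (cv2) and the standard library are available. Lean on these libraries where they do the work, as an engineer would, in place of code of your own. Each camera call takes 0.05 s, during which the arm holds its last target. There are 200 camera calls.

TASK

Put the store key away: take the key holder by its wooden fob and push its open-ended snap hook straight onto the near bar of the steel D eye until the red gate snaps shut behind the bar, then give it a gentle but definite tug back (about 1 kg) against the shut gate to prove that it holds, and leave it lying on the bench, clipped on. The eye runs loose in its rail until it meets a stop you cannot see, so go by feel and never force the hook against the eye (stay well under 2.5 kg); leave the ink bottle, carton and tape roll where they are.

Things in the scene. Friction and masses are not known exactly. Their poses are not given: they have to be found in the camera images.
- key_holder: Loose key holder, 0.13 to 0.22 kg, lying flat. Origin: centre of the underside of its wooden fob, a block 64 mm long (x), 32 wide (y), 32 high (z) with two blue bands; grasp it across y from above. A brass key sticks out 40 mm at its -x end. A steel snap hook, open ended, points along +x: neck 10 to 15 mm thick, then a U of 8 mm round bar in the plane z = 20 mm.
- hook_seat (a point): Point on the key holder, 76 mm ahead (+x) of its origin at z = 20 mm, axes as the key holder's: where the centre of an 8 mm bar stands when it touches the bottom of the hook's U. The U's legs have their centres 17 mm to either side (26 mm clear between them) and end 40 mm ahead of here. The gate can shut once the bar's centre is within about 6 mm of this point.
- gate_middle (a point): Point on the key holder, 109 mm ahead (+x) of its origin at z = 20 mm, y = 0: middle of the hook's mouth, closed by the red 6 mm gate. Gate pivot 13 mm to +y, free end 12 mm to -y; it folds only inward, towards the fob. A bar enters most easily 0 to 6 mm to the -y side. A bar pulled back against the inside of the shut gate stands 7 mm nearer to the fob than this.
- gate (a joint): Red sprung gate of the snap hook, rad: 0 shut, grows as it folds inward, to 1.5. It cannot go outward. It lets a bar in at about 6 to 9 N of push and then shuts by itself.
- d_eye: Closed D-shaped eye of 8 mm steel bar. Origin: on the axis of its upright near bar, 20 mm above the bench, the height of the hook's U when the fob lies on the bench. The near bar is clear from 14 to 45 mm above the bench, the eye's top is 55 mm up, its far leg over 40 mm behind the near bar. x points along the rail, away from the side the hook comes from: push along +x, key holder's x parallel to it.
- eye_foot (a point): Foot of the eye's near bar, on top of the yellow carriage (84 x 30 mm, top 13 mm above the bench) in a low dark rail (160 x 44 x 8 mm, fixed; its near end 14 to 40 mm before the bar). Eye and carriage run along x against under 2 N of friction, 24 mm in all between two hidden stops; where they start differs and nothing tells it. Rubber lets the eye yield a further 1 mm per 4 N.
- ink: Bystander: dark dropper bottle, 44 mm across, 110 mm tall; origin centre of its underside.
- carton: Bystander: small upright carton, 50 x 50 x 85 mm; origin centre of its underside.
- tape_roll: Bystander: white roll of tape lying flat, 110 mm across, 34 mm high; origin centre of its underside.
There are look-alikes about, which are no part of the job. What is shaped like the part that bears d_eye but orange is not meant.

How it is judged:
By the outcome, as a careful person would: the job done as asked, in the order asked, and still so for the second after the job is handed in, with the robot touching nothing.
It also fails if it takes over 67 s, if anything falls off the work surface, if the arm or the gripper's body presses on something with over 40 N, if the wrist force passes 120 N, or if a joint passes its speed limit or range.

## Working session

There is one attempt and no reset: what is moved stays moved. The work goes in short steps, Python scripts to look and compute and a shell command to move; the robot and the scene stay as the last step left them, time stands still between calls to the robot, and variables do not carry over. Pictures are saved under pics/ and viewed, on a budget of 10 in all, crops included, one or two more only if the job needs it, and the job is handed in when it is done.

```bash
mkdir -p pics; ls; cat > h.py <<'E'
from cell import *
import numpy as np, cv2
def toworld(cam,p,V=None):
    V=np.array(camera_model(cam)["view"]) if V is None else V
    return (np.linalg.inv(V)@np.r_[p,1])[:3]
def save(name,img): cv2.imwrite("pics/"+name,np.ascontiguousarray(img[:,:,::-1]))
def cloud(cam,depth,V=None):
    m=camera_model(cam);K=np.array(m["K"]);V=np.array(m["view"]) if V is None else V
    v,u=np.mgrid[:480,:640]
    x=(u-K[0,2])/K[0,0]*depth;y=(v-K[1,2])/K[1,1]*depth
    P=np.stack([x,-y,-depth,np.ones_like(depth)],-1)
    return (P@np.linalg.inv(V).T)[...,:3]
E
python3 - <<'E'
from h import *
s=sense();print(s)
ims=[]
for c in("top","scene"):
    print(c,{k:np.round(v,3).tolist() if not isinstance(v,str) else v for k,v in camera_model(c).items()})
    im,d=camera(c);save(c+"0.png",im);ims.append(im)
    for t in("key_holder","hook_seat","gate_middle","d_eye","eye_foot","ink","carton","tape_roll"):
        for r in landmark_of(c,t)[:3]: print(c,t,round(r["score"],2),np.round(toworld(c,r["position"]),4))
print(sense()["clock"])
E
```

```text
pics
{'clock': 0.0, 'joint_positions': array([-5.08361327e+01,  2.33860665e+00,  4.79876389e+00, -2.65623661e-02,
       -9.25626807e+01, -1.91192402e+01]), 'joint_vel': array([-0.02624985,  0.00433914, -0.01372791, -0.00587235, -0.0412829 ,
        0.02650917]), 'joint_torque': array([-9.98269716e-04, -3.68210649e+01,  3.47403896e+01,  6.93205386e+00,
       -5.55983992e-03, -5.72793908e-06]), 'ee_pos': array([ 0.20559613, -0.56330018,  0.23024517]), 'ee_rot': array([[-3.42770331e-01, -7.70972575e-04, -9.39418919e-01],
       [ 9.39417429e-01,  1.67986892e-03, -3.42771165e-01],
       [ 1.84236781e-03, -9.99998292e-01,  1.48455850e-04]]), 'contact_force': array([-0.7531958 ,  0.77891057, -0.83190141]), 'wrist_torque': array([0.04977782, 0.03349668, 0.00021374]), 'grip_width': 0.9999868755423363}
top {'K': [[583.281, 0.0, 318.164], [0.0, 583.281, 243.258], [0.0, 0.0, 1.0]], 'view': [[0.007, -1.0, 0.001, 0.026], [0.981, 0.007, 0.196, -0.508], [-0.196, -0.0, 0.981, -1.421], [0.0, 0.0, 0.0, 1.0]]}
top key_holder 0.89 [0.5184 0.2573 0.0026]
top gate_middle 0.86 [0.6207 0.2917 0.0223]
top d_eye 0.54 [ 0.6384 -0.0186  0.0203]
top d_eye 0.39 [ 0.2715 -0.0953  0.0255]
top eye_foot 0.64 [ 0.6416 -0.0219  0.0131]
top eye_foot 0.54 [ 0.2682 -0.0958  0.0194]
top ink 0.88 [0.6928 0.2171 0.0048]
top carton 0.96 [ 0.7202 -0.236   0.0027]
top tape_roll 0.64 [ 0.4767 -0.2626  0.0014]
scene {'K': [[580.186, 0.0, 312.311], [0.0, 580.186, 246.368], [0.0, 0.0, 1.0]], 'view': [[-0.264, -0.964, 0.019, 0.159], [0.409, -0.095, 0.907, -0.237], [-0.873, 0.247, 0.42, -0.921], [0.0, 0.0, 0.0, 1.0]]}
scene key_holder 0.64 [ 0.5205  0.2598 -0.0021]
scene hook_seat 0.64 [0.5913 0.2819 0.0197]
scene hook_seat 0.2 [6.914e-01 2.189e-01 2.000e-04]
scene gate_middle 0.58 [0.623  0.2909 0.0157]
scene gate_middle 0.46 [6.935e-01 2.199e-01 6.000e-04]
scene ink 0.83 [ 0.6918  0.2159 -0.0011]
scene tape_roll 0.75 [ 0.4748 -0.2679  0.0026]
0.9
```

View top.

View pics/top0.png

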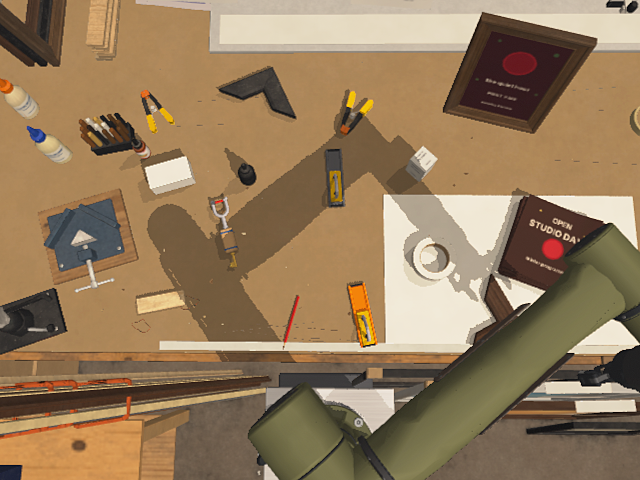

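View pics/scene0.png

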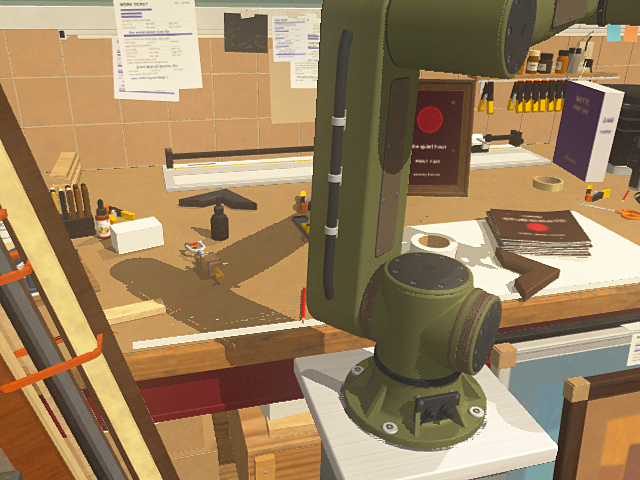

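```bash
python3 - <<'E'
from h import *
im,d=camera("top")
a=cv2.resize(im[135:220,295:375],None,fx=5,fy=5,interpolation=cv2.INTER_CUBIC)
b=cv2.resize(im[190:275,190:270],None,fx=5,fy=5,interpolation=cv2.INTER_CUBIC)
save("crop0.png",np.hstack([a,b]))
P=cloud("top",d)
for t in("d_eye","key_holder","gate"):
    for r in cut_out("top",t)[:2]:
        m=r["pixels"];Q=P[m&(d>0)]
        c=np.median(Q,0); print(t,r["score"],m.sum(),c,np.percentile(Q[:,2],[5,50,95]))
        Qm=Q[(Q[:,2]>.004)&(Q[:,2]<.07)]
        (cx,w,ang)=cv2.minAreaRect((Qm[:,:2]*1000).astype(np.float32)); print(cx,w,ang)
# yellow colour of the carriage
hsv=cv2.cvtColor(np.ascontiguousarray(im),cv2.COLOR_RGB2HSV)
m=np.zeros((480,640),bool);m[140:215,315:355]=1
y=m&(hsv[...,0]>18)&(hsv[...,0]<32)&(hsv[...,1]>150)
Q=P[y&(d>0)];Q=Q[(Q[:,2]>.006)&(Q[:,2]<.02)];print("yellow",len(Q),cv2.minAreaRect((Q[:,:2]*1000).astype(np.float32)))
r=m&(P[...,2]>.004)&(P[...,2]<.02);Q=P[r];print("rail",len(Q),cv2.minAreaRect((Q[:,:2]*1000).astype(np.float32)))
r=m&(P[...,2]>.03);print("tall",P[r][:,:3].min(0),P[r].max(0),r.sum())
E
```

```text
d_eye 0.56 65 [ 0.65368291 -0.0159233   0.05233281] [0.02593996 0.05233281 0.05925757]
(665.6914672851562, -16.049999237060547) (62.53029251098633, 7.863546848297119) 2.7334823608398438
key_holder 0.71 452 [0.53073817 0.26270828 0.0297712 ] [0.01916984 0.0297712  0.03687863]
(543.0667724609375, 261.5897521972656) (179.15103149414062, 38.50055694580078) 19.140586853027344
yellow 243 ((670.4398803710938, -15.525228500366211), (86.3910903930664, 29.709598541259766), 3.917147397994995)
rail 1024 ((697.6878662109375, -13.569229125976562), (206.78292846679688, 105.04798889160156), 0.3209112286567688)
tall [ 0.21878229 -0.02135109  0.03115604] [0.69042262 0.02902866 1.49329467] 74
```

View pics/crop0.png

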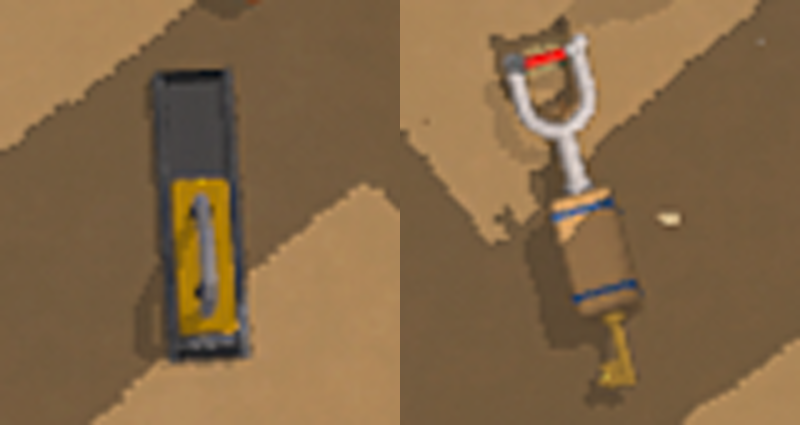

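```bash
cat >> h.py <<'E'
def delta(pos,yaw,R=None,p=None):
    "rows numbers to bring TCP to pos, jaws' line = yaw+90 deg, pointing down"
    s=sense();R=s["ee_rot"] if R is None else R;p=s["ee_pos"] if p is None else p
    a=np.radians(yaw+90);Rt=np.column_stack([[np.cos(a),np.sin(a),0],[0,0,-1],[-np.sin(a),np.cos(a),0]])
    from scipy.spatial.transform import Rotation as Q
    print("turn",np.round(Q.from_matrix(R.T@Rt).as_rotvec(degrees=True),2),"shift cm",np.round(R.T@(np.array(pos)-p)*100,2))
E
python3 -m handwheel '0 0 0 3 0 -2.6 1;0 0 0 6 0 -5.2 1;0 0 0 9 0 -7.8 1;0 0 0 12 0 -10.4 1;0 0 0 15 0 -13 1'
python3 -m handwheel '0 0 0 3 0 -2.6 1;0 0 0 6 0 -5.2 1;0 0 0 9 0 -7.8 1;0 0 0 12 0 -10.4 1;0 0 0 15 0 -13 1'
python3 -m handwheel '0 0 0 3 0 -2.6 1;0 0 0 6 0 -5.2 1;0 0 0 9 0 -7.8 1;0 0 0 12 0 -10.4 1;0 0 0 15 0 -13 1'
python3 -m handwheel '0 0 0 3 0 -2.6 1;0 0 0 6 0 -5.2 1;0 0 0 9 0 -7.8 1;0 0 0 12 0 -10.4 1;0 0 0 15 0 -13 1'
python3 -m handwheel '0 0 0 2 0 -2 1;0 0 0 4 0 -4 1;0 0 0 4 0 -4 1;0 0 0 4 0 -4 1;0 0 0 4 0 -4 1'
python3 - <<'E'
from h import *
im,d=camera("wrist");save("w1.png",im)
V=np.array(camera_model("wrist")["view"]);print("cam at",np.linalg.inv(V)[:3])
for t in("key_holder","hook_seat","gate_middle"):
    for r in landmark_of("wrist",t)[:2]: print(t,round(r["score"],2),np.round(toworld("wrist",r["position"]),4))
delta([.52,.258,.003],18.6)
E
```

```text
clock: 1.52
ee_pos: [0.2764, -0.3766, 0.2312]
ee_rot: [[-0.342, 0.0, -0.94], [0.94, -0.0, -0.342], [-0.0, -1.0, -0.0]]
contact_force: [1.5, 0.1, 0.7]
grip_width: 0.998
clock: 1.93
ee_pos: [0.3472, -0.191, 0.2317]
ee_rot: [[-0.342, 0.001, -0.94], [0.94, 0.0, -0.342], [-0.0, -1.0, -0.001]]
contact_force: [1.7, -0.6, 1.2]
grip_width: 1.001
clock: 2.35
ee_pos: [0.418, -0.0051, 0.2319]
ee_rot: [[-0.343, 0.002, -0.939], [0.939, 0.001, -0.343], [0.0, -1.0, -0.002]]
contact_force: [1.5, -0.9, 0.9]
grip_width: 1.002
clock: 2.77
ee_pos: [0.4888, 0.1804, 0.2316]
ee_rot: [[-0.343, 0.001, -0.939], [0.939, 0.001, -0.343], [0.0, -1.0, -0.001]]
contact_force: [1.4, -0.6, 0.5]
grip_width: 0.998
clock: 3.18
ee_pos: [0.5123, 0.2293, 0.2313]
ee_rot: [[-0.343, -0.0, -0.939], [0.939, -0.0, -0.343], [-0.0, -1.0, 0.0]]
contact_force: [-0.4, -0.4, 0.3]
grip_width: 1.001
cam at [[-3.43386149e-01 -8.95095473e-01 -2.84411757e-01  4.39691049e-01]
 [ 9.39193979e-01 -3.27008321e-01 -1.04786581e-01  2.02111435e-01]
 [ 7.88982732e-04 -3.03100070e-01  9.52958407e-01  3.74002303e-01]]
key_holder 0.9 [ 0.516   0.2616 -0.0019]
hook_seat 0.63 [0.5912 0.2821 0.0207]
gate_middle 0.88 [0.6248 0.2896 0.0206]
turn [0.07 1.4  0.03] shift cm [ 2.47 22.91 -1.69]
```

View pics/w1.png

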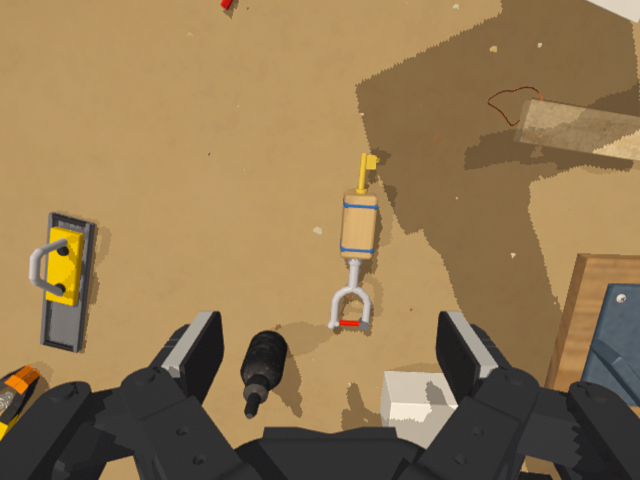

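```bash
python3 - <<'E'
from h import *
im,d=camera("wrist");P=cloud("wrist",d)
m=np.zeros((480,640),bool);m[140:335,325:385]=1
top=m&(P[...,2]>.026)&(P[...,2]<.04);Q=P[top]
print("fob top",len(Q),np.median(Q[:,2]),cv2.minAreaRect((Q[:,:2]*1000).astype(np.float32)))
k=P[m&(P[...,2]>.012)&(P[...,2]<.045)]
hk=k[(k[:,0]>.56)];print("hook",hk.min(0),hk.max(0),hk.mean(0))
hsv=cv2.cvtColor(np.ascontiguousarray(im),cv2.COLOR_RGB2HSV)
red=m&((hsv[...,0]<6)|(hsv[...,0]>174))&(hsv[...,1]>170);r=P[red];print("gate red",len(r),r.mean(0))
c=np.array(cv2.minAreaRect((Q[:,:2]*1000).astype(np.float32))[0])/1000
g=r.mean(0)[:2]-c;print(np.degrees(np.arctan2(g[1],g[0])),np.hypot(*g))
# eye in the same picture
m2=np.zeros((480,640),bool);m2[205:355,25:100]=1
y=m2&(hsv[...,0]>20)&(hsv[...,0]<32)&(hsv[...,1]>170);Q=P[y];Q=Q[(Q[:,2]>.008)&(Q[:,2]<.018)];print("yellow",len(Q),cv2.minAreaRect((Q[:,:2]*1000).astype(np.float32)))
Q=P[m2&(P[...,2]>.004)&(P[...,2]<.018)];print("rail",len(Q),cv2.minAreaRect((Q[:,:2]*1000).astype(np.float32)))
Q=P[m2&(P[...,2]>.02)&(P[...,2]<.07)];print("eye",len(Q),Q.min(0),Q.max(0),cv2.fitLine((Q[:,:2]*1000).astype(np.float32),cv2.DIST_L2,0,.01,.01).ravel())
E
```

```text
fob top 2134 0.03137470038533363 ((555.2313232421875, 273.1759033203125), (144.1520538330078, 32.83631896972656), 17.305479049682617)
hook [0.5601818  0.26480681 0.01325653] [0.63296095 0.3122666  0.02797765] [0.59856913 0.28468614 0.02281943]
gate red 92 [0.62104554 0.29128668 0.02190118]
15.385853859073714 0.06826061544751919
yellow 1817 ((669.0092163085938, -12.643152236938477), (85.24910736083984, 31.229751586914062), 3.5574662685394287)
rail 3824 ((694.4747924804688, -11.12254524230957), (161.6680145263672, 44.403560638427734), 3.837299346923828)
eye 734 [ 0.63388001 -0.01834228  0.02000907] [ 0.69695453 -0.00751339  0.05568974] [ 9.9641758e-01  8.4569521e-02  6.5451709e+02 -1.1935804e+01]
```

```bash

python3 -m handwheel '0 2.7 0 2.6 1.5 -1.5 1;0 2.7 0 2.6 5 -1.5 1;0 2.7 0 2.6 9 -1.5 1;0 2.7 0 2.6 12 -1.5 1;0 2.7 0 2.6 14 -1.5 1'
python3 - <<'E'
from h import *
im,d=camera("wrist");save("w2.png",im);P=cloud("wrist",d)
for t in("key_holder","hook_seat","gate_middle"):
    for r in landmark_of("wrist",t)[:1]: print(t,round(r["score"],2),np.round(toworld("wrist",r["position"]),4))
delta([.5175,.259,.004],17.3)
E
```

```text
clock: 3.85
ee_pos: [0.5161, 0.2579, 0.0875]
ee_rot: [[-0.298, -0.004, -0.955], [0.955, -0.002, -0.298], [-0.001, -1.0, 0.004]]
contact_force: [-0.6, 1.1, -0.1]
grip_width: 1.0
key_holder 0.83 [5.146e-01 2.635e-01 2.000e-04]
hook_seat 0.66 [0.5917 0.2824 0.0233]
gate_middle 0.75 [0.6263 0.2943 0.0261]
turn [ 0.07  0.03 -0.01] shift cm [0.03 8.87 0.06]
```

View pics/w2.png

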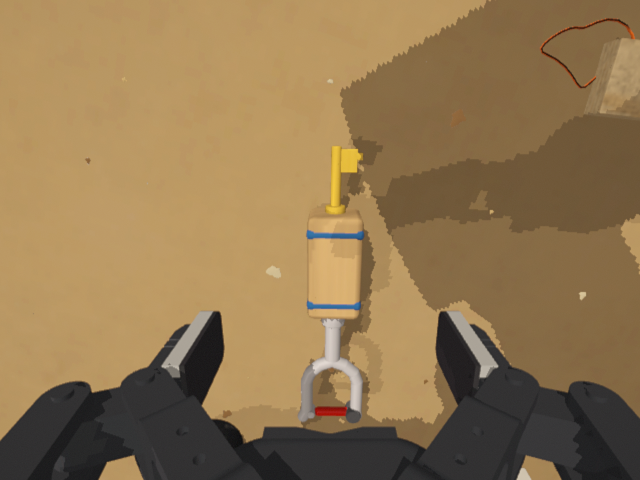

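```bash

python3 -m handwheel '0 0 0 0 2.5 0 1;0 0 0 0 5 0 1;0 0 0 0 7 0 1;0 0 0 0 7 0 1;0 0 0 0 7 0 1'
python3 - <<'E'
from h import *
delta([.5175,.259,.004],17.3)
E
```

```text
clock: 4.47
ee_pos: [0.5183, 0.2593, 0.0231]
ee_rot: [[-0.298, 0.001, -0.955], [0.955, 0.0, -0.298], [-0.0, -1.0, -0.001]]
contact_force: [-0.0, -0.4, 1.0]
grip_width: 1.007
turn [ 0.09  0.05 -0.  ] shift cm [-0.    1.91  0.09]
```

```bash

python3 -m handwheel '0 0 0 0 0.9 0 1;0 0 0 0 1.8 0 1;0 0 0 0 1.8 0 1;0 0 0 0 1.8 0 0;0 0 0 0 1.8 0 0'
python3 -m handwheel '0 0 0 0 0 0 0;0 0 0 0 0 0 0;0 0 0 0 0 0 0;0 0 0 0 0 0 0;0 0 0 0 0 0 0'
python3 -m handwheel '0 0 0 0 0 0 0;0 0 0 0 0 0 0;0 0 0 0 0 0 0;0 0 0 0 0 0 0;0 0 0 0 0 0 0'
```

```text
clock: 4.88
ee_pos: [0.5178, 0.2592, 0.0038]
ee_rot: [[-0.298, 0.001, -0.955], [0.955, 0.0, -0.298], [0.0, -1.0, -0.001]]
contact_force: [0.0, 0.2, 0.0]
grip_width: 0.751
clock: 5.3
ee_pos: [0.5179, 0.2595, 0.004]
ee_rot: [[-0.298, 0.001, -0.954], [0.954, 0.001, -0.298], [0.0, -1.0, -0.001]]
contact_force: [-1.4, 1.0, 3.0]
grip_width: 0.369
clock: 5.72
ee_pos: [0.5179, 0.2595, 0.004]
ee_rot: [[-0.298, 0.001, -0.954], [0.954, 0.001, -0.298], [0.0, -1.0, -0.001]]
contact_force: [-1.7, 1.3, 6.9]
grip_width: 0.364
```

```bash

python3 -m handwheel '0 0 0 0 -1 0 0;0 0 0 0 -4.5 0 0;0 0 0 0 -8.5 0 0;0 0 0 0 -12.5 0 0;0 0 0 0 -16 0 0'
python3 -m handwheel '0 0 0 -2.5 -0.5 -.3 0;0 3 0 -6 -0.5 -.7 0;0 6 0 -10 -.5 -1.2 0;0 10 0 -14 -.5 -1.6 0;0 13.6 0 -18 -.5 -2.1 0'
python3 - <<'E'
from h import *
delta([.64,-.015,.17],3.7)
E
```

```text
clock: 6.13
ee_pos: [0.5172, 0.2585, 0.1655]
ee_rot: [[-0.298, -0.0, -0.955], [0.955, -0.0, -0.298], [-0.0, -1.0, 0.001]]
contact_force: [1.7, 2.0, -1.1]
grip_width: 0.366
clock: 6.55
ee_pos: [0.5909, 0.0918, 0.1677]
ee_rot: [[-0.062, -0.002, -0.998], [0.998, -0.0, -0.062], [-0.0, -1.0, 0.002]]
contact_force: [0.6, 0.3, -2.1]
grip_width: 0.364
turn [-0.11 -0.12 -0.  ] shift cm [-10.96  -0.23  -4.23]
```

```bash

python3 -m handwheel '0 0 0 -4 0 -1.5 0;0 0 0 -7.5 0 -3 0;0 0 0 -10.9 0 -4.2 0;0 0 0 -10.9 0 -4.2 0;0 0 0 -10.9 0 -4.2 0'
python3 - <<'E'
from h import *
s=sense();im,d=camera("wrist");save("w3.png",im);P=cloud("wrist",d);np.save("P3.npy",P)
for t in("d_eye","eye_foot"):
    for r in landmark_of("wrist",t)[:2]: print(t,round(r["score"],2),np.round(toworld("wrist",r["position"]),4))
print(s["ee_pos"],s["contact_force"],sense()["clock"])
hsv=cv2.cvtColor(np.ascontiguousarray(im),cv2.COLOR_RGB2HSV)
roi=(P[...,0]>.55)&(P[...,0]<.8)&(abs(P[...,1]+.012)<.045)
def rect(n,Q): print(n,len(Q),cv2.minAreaRect((Q[:,:2]*1000).astype(np.float32)))
y=roi&(hsv[...,0]>20)&(hsv[...,0]<32)&(hsv[...,1]>170)
rect("yellow",P[y&(P[...,2]>.008)&(P[...,2]<.018)])
rect("rail",P[roi&(P[...,2]>.004)&(P[...,2]<.018)])
e=roi&(P[...,2]>.02)&(P[...,2]<.065);e[380:]=0
for a,b in((.02,.03),(.03,.045),(.045,.06)):
    Q=P[e&(P[...,2]>a)&(P[...,2]<b)]
    if len(Q): print(a,len(Q),Q.min(0),Q.max(0),np.median(Q,0)); N=Q[Q[:,0]<Q[:,0].min()+.012];print("  near",N.mean(0))
v,u=np.nonzero(e);print(v.min(),v.max(),u.min(),u.max())
E
```

```text
clock: 6.97
ee_pos: [0.6399, -0.0147, 0.1667]
ee_rot: [[-0.062, -0.003, -0.998], [0.998, -0.0, -0.062], [-0.0, -1.0, 0.003]]
contact_force: [0.3, 1.1, -2.4]
grip_width: 0.362
[ 0.6398728  -0.01473606  0.16669641] [ 0.33888349  1.1016325  -2.44308009] 7.1167
yellow 637 ((642.1978149414062, -13.924175262451172), (30.34273910522461, 29.252111434936523), 4.3174662590026855)
rail 1466 ((637.3673095703125, -14.043230056762695), (46.07463455200195, 42.54065704345703), 2.8416175842285156)Traceback (most recent call last):
  File "<stdin>", line 16, in <module>
    return umr_minimum(a, axis, None, out, keepdims, initial, where)
ValueError: zero-size array to reduction operation minimum which has no identity
```

View pics/w3.png

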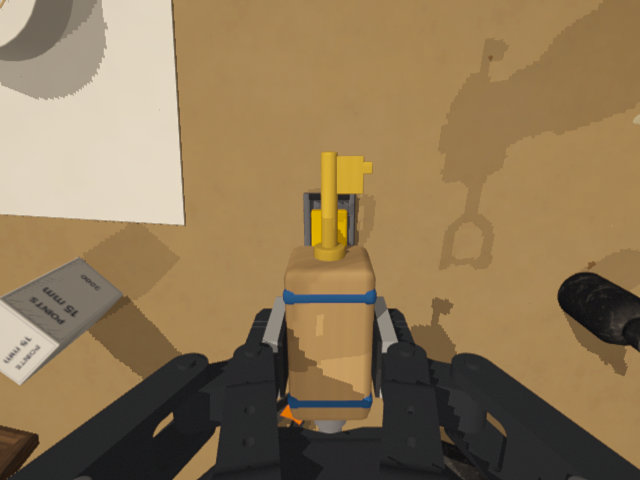

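```bash

python3 -m handwheel '0 0 0 0.2 0 4 0;0 0 0 .26 0 8 0;0 0 0 .26 0 12 0;0 0 0 .26 1 15.8 0;0 0 0 .26 4 15.8 0'
python3 -m handwheel '0 0 0 0 4 0 0;0 0 0 0 8 0 0;0 0 0 0 11 0 0;0 0 0 0 11 0 0;0 0 0 0 11 0 0'
python3 - <<'E'
from h import *
delta([.482,-.0219,.010],3.7)
im,d=camera("top");P=cloud("top",d)
save("t4.png",cv2.resize(im[140:270,280:400],None,fx=4.5,fy=4.5,interpolation=cv2.INTER_CUBIC))
for t in("key_holder","gate_middle","hook_seat","d_eye","eye_foot"):
    for r in landmark_of("top",t)[:2]: print(t,round(r["score"],2),np.round(toworld("top",r["position"]),4))
hsv=cv2.cvtColor(np.ascontiguousarray(im),cv2.COLOR_RGB2HSV)
red=((hsv[...,0]<6)|(hsv[...,0]>174))&(hsv[...,1]>150)&(P[...,0]>.54)&(P[...,0]<.63)&(abs(P[...,1]+.015)<.05)
print("gate",red.sum(),P[red].mean(0))
e=(hsv[...,1]<70)&(P[...,2]>.03)&(P[...,2]<.065)&(P[...,0]>.625)&(P[...,0]<.71)&(abs(P[...,1]+.015)<.03)
print("eye",e.sum(),P[e].mean(0),P[e].min(0),P[e].max(0))
E
```

```text
clock: 7.53
ee_pos: [0.4813, -0.0193, 0.1358]
ee_rot: [[-0.068, 0.014, -0.998], [0.998, 0.004, -0.068], [0.003, -1.0, -0.014]]
contact_force: [3.4, 0.3, 0.5]
grip_width: 0.361
clock: 7.95
ee_pos: [0.4816, -0.0198, 0.0181]
ee_rot: [[-0.067, -0.002, -0.998], [0.998, -0.001, -0.067], [-0.001, -1.0, 0.002]]
contact_force: [0.9, -0.1, -0.1]
grip_width: 0.359
turn [-0.13  0.15 -0.07] shift cm [-0.21  0.81 -0.03]
key_holder 0.69 [ 0.4799 -0.0222  0.0177]
gate_middle 0.66 [ 0.6406 -0.0169  0.0216]
d_eye 0.64 [ 0.6419 -0.0175  0.023 ]
d_eye 0.58 [ 0.2707 -0.0926  0.0245]
eye_foot 0.53 [ 0.6409 -0.02    0.011 ]
eye_foot 0.53 [ 0.2682 -0.0976  0.0161]
gate 0 [nan nan nan]
eye 43 [ 0.65949386 -0.01594426  0.05200951] [ 0.63622299 -0.01836251  0.03186081] [ 0.68804159 -0.01295567  0.06016106]<stdin>:9: RuntimeWarning: Mean of empty slice.
  ret = um.true_divide(
```

View pics/t4.png

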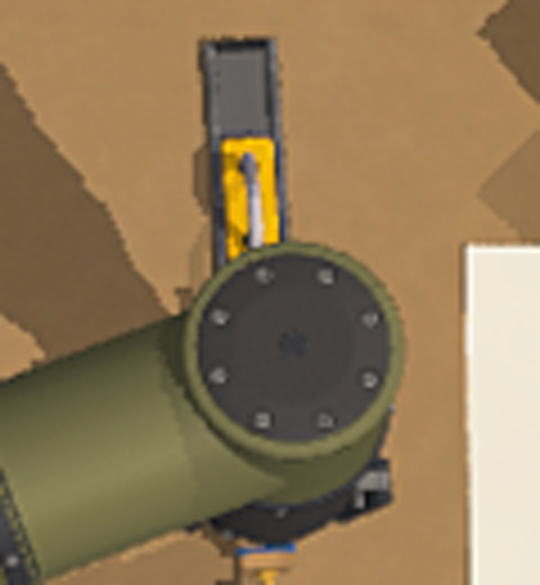

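```bash
python3 - <<'E'
from h import *
P=np.load("P3.npy")
c=P[300:400,292:370].reshape(-1,3);c=c[(c[:,2]>.17)&(c[:,2]<.22)]
print("fob top",len(c),c.mean(0),np.percentile(c[:,1],[.5,99.5]),cv2.fitLine(c[:,:2].astype(np.float32),cv2.DIST_L2,0,.01,.01).ravel())
# pixel row profile across the rail
for v in(205,220,235):
    q=P[v,295:365];k=(q[:,2]>.003);print(v,np.round(q[k][[0,-1]],4).tolist(),q[k].mean(0).round(4))
E
```

```text
fob top 7772 [ 0.63920066 -0.01314312  0.19463984] [-0.02724152  0.00200729] [ 0.99761564  0.06901459  0.6392006  -0.01314312]
205 [[0.6257, -0.0356, 0.0062], [0.6228, 0.0061, 0.0074]] [ 0.6098 -0.0163  0.0785]
220 [[0.639, -0.0351, 0.0043], [0.6365, 0.0075, 0.0033]] [ 0.6223 -0.0148  0.0673]
235 [[0.6511, -0.0335, 0.0083], [0.6498, 0.0086, 0.0033]] [ 0.6334 -0.0137  0.0651]
```

```bash

python3 -m handwheel '0 0 0 -.3 .4 0 0;0 0 0 -.3 .8 0 0;0 0 0 -.3 .8 -1 0;0 0 0 -.3 .8 -2 0;0 0 0 -.3 .8 -2.8 0'
python3 -m handwheel '0 0 0 0 0 0 0;0 0 0 0 0 0 0;0 0 0 0 0 0 0;0 0 0 0 0 0 0;0 0 0 0 0 0 0'
python3 - <<'E'
from h import *
delta([.522,-.0228+.040*.0645,.010],3.8)
print(sense()["contact_force"])
E
```

```text
clock: 8.67
ee_pos: [0.511, -0.0215, 0.0099]
ee_rot: [[-0.065, -0.0, -0.998], [0.998, -0.0, -0.065], [-0.0, -1.0, 0.0]]
contact_force: [-0.7, 0.2, -2.2]
grip_width: 0.366
clock: 9.08
ee_pos: [0.5103, -0.0214, 0.0103]
ee_rot: [[-0.065, -0.0, -0.998], [0.998, 0.0, -0.065], [0.0, -1.0, 0.0]]
contact_force: [0.3, 0.5, -2.3]
grip_width: 0.366
turn [-0.   -0.06  0.01] shift cm [ 0.04  0.03 -1.17]
[ 0.27038517  0.47099692 -2.2761415 ]
```

```bash

python3 -m handwheel '0 0 0 0 0 -.2 0;0 0 0 0 0 -.4 0;0 0 0 0 0 -.6 0;0 0 0 0 0 -.8 0;0 0 0 0 0 -.8 0' | grep -v rot
python3 -m handwheel '0 0 0 0 0 -.1 0;0 0 0 0 0 -.2 0;0 0 0 0 0 -.3 0;0 0 0 0 0 -.4 0;0 0 0 0 0 -.4 0' | grep -v rot
python3 -m handwheel '0 0 0 0 0 -.1 0;0 0 0 0 0 -.2 0;0 0 0 0 0 -.2 0;0 0 0 0 0 -.2 0;0 0 0 0 0 -.2 0' | grep -v rot
```

```text
clock: 9.5
ee_pos: [0.5189, -0.0208, 0.0103]
contact_force: [0.2, -0.2, -1.0]
grip_width: 0.366
clock: 9.92
ee_pos: [0.5225, -0.0206, 0.0102]
contact_force: [-0.5, -0.1, -2.2]
grip_width: 0.362
clock: 10.33
ee_pos: [0.5245, -0.0205, 0.0102]
contact_force: [-1.0, -0.6, -2.2]
grip_width: 0.361
```

```bash
python3 - <<'E'
from h import *
im,d=camera("top");P=cloud("top",d)
hsv=cv2.cvtColor(np.ascontiguousarray(im),cv2.COLOR_RGB2HSV)
y=(hsv[...,0]>18)&(hsv[...,0]<32)&(hsv[...,1]>150)&(abs(P[...,1]+.015)<.03)&(P[...,0]>.6)&(P[...,0]<.76)&(P[...,2]<.025)
print(P[y][:,0].max(), y.sum())
im,d=camera("scene");save("s5.png",im)
for n in("key_holder","gate_middle","d_eye"):
    for r in landmark_of("scene",n)[:2]: print(n,round(r["score"],2),toworld("scene",r["position"]))
E
```

```text
0.7178057689234172 64
```

```bash
cat > e.py <<'E'
from h import *
im,d=camera("top");P=cloud("top",d)
hsv=cv2.cvtColor(np.ascontiguousarray(im),cv2.COLOR_RGB2HSV)
y=(hsv[...,0]>18)&(hsv[...,0]<32)&(hsv[...,1]>150)&(abs(P[...,1]+.015)<.03)&(P[...,0]>.6)&(P[...,0]<.76)&(P[...,2]<.025)
v,u=np.nonzero(y);g=cv2.GaussianBlur(im[...,0].astype(float),(1,1),0)
col=im[150:200,334:339].astype(float);r=(col[...,0]-col[...,2]).mean(1)
i=np.argmax(r>60);print("edge row",round(150+i-1+(60-r[i-1])/(r[i]-r[i-1]),2),"edge x",round(P[y][:,0].max(),4))
E
for i in 1; do python3 -m handwheel '0 0 0 0 0 -.1 0;0 0 0 0 0 -.2 0;0 0 0 0 0 -.3 0;0 0 0 0 0 -.3 0;0 0 0 0 0 -.3 0' | grep -v rot; done
python3 e.py
python3 -m handwheel '0 0 0 0 0 -.1 0;0 0 0 0 0 -.2 0;0 0 0 0 0 -.3 0;0 0 0 0 0 -.3 0;0 0 0 0 0 -.3 0' | grep -v rot; python3 e.py
python3 -m handwheel '0 0 0 0 0 -.1 0;0 0 0 0 0 -.2 0;0 0 0 0 0 -.3 0;0 0 0 0 0 -.3 0;0 0 0 0 0 -.3 0' | grep -v rot; python3 e.py
```

```text
clock: 11.0
ee_pos: [0.5277, -0.0202, 0.0103]
contact_force: [-1.2, 0.2, -2.1]
grip_width: 0.365
edge row 168.1 edge x 0.7204
clock: 11.47
ee_pos: [0.5306, -0.0201, 0.0103]
contact_force: [-0.8, 0.6, -2.2]
grip_width: 0.365
edge row 167.01 edge x 0.7233
clock: 11.93
ee_pos: [0.5336, -0.0199, 0.0103]
contact_force: [-1.4, 0.8, -2.5]
grip_width: 0.363
edge row 165.91 edge x 0.7256
```

```bash

python3 -m handwheel '0 0 0 0 0 -.1 0;0 0 0 0 0 -.2 0;0 0 0 0 0 -.3 0;0 0 0 0 0 -.3 0;0 0 0 0 0 -.3 0' | grep -v rot; python3 e.py
python3 -m handwheel '0 0 0 0 0 -.1 0;0 0 0 0 0 -.2 0;0 0 0 0 0 -.3 0;0 0 0 0 0 -.3 0;0 0 0 0 0 -.3 0' | grep -v rot; python3 e.py
python3 -m handwheel '0 0 0 0 0 -.1 0;0 0 0 0 0 -.2 0;0 0 0 0 0 -.3 0;0 0 0 0 0 -.3 0;0 0 0 0 0 -.3 0' | grep -v rot; python3 e.py
```

```text
clock: 12.4
ee_pos: [0.5367, -0.0197, 0.0103]
contact_force: [-0.4, -1.1, -3.1]
grip_width: 0.364
edge row 164.74 edge x 0.7294
clock: 12.87
ee_pos: [0.5393, -0.0195, 0.0102]
contact_force: [-3.5, 0.1, -1.6]
grip_width: 0.365
edge row 164.16 edge x 0.7307
clock: 13.33
ee_pos: [0.5419, -0.0193, 0.01]
contact_force: [-6.0, 0.1, -0.6]
grip_width: 0.363
edge row 164.14 edge x 0.7312
```

```bash

python3 -m handwheel '0 0 0 0 0 -.1 0;0 0 0 0 0 -.2 0;0 0 0 0 0 -.2 0;0 0 0 0 0 -.2 0;0 0 0 0 0 -.2 0' | grep -v rot; python3 e.py
python3 -m handwheel '0 0 0 0 0 -.1 0;0 0 0 0 0 -.2 0;0 0 0 0 0 -.2 0;0 0 0 0 0 -.2 0;0 0 0 0 0 -.2 0' | grep -v rot; python3 e.py
```

```text
clock: 13.8
ee_pos: [0.5438, -0.0191, 0.01]
contact_force: [-5.4, 0.8, -0.1]
grip_width: 0.366
edge row 164.63 edge x 0.7324
clock: 14.27
ee_pos: [0.5457, -0.0191, 0.01]
contact_force: [-5.8, 0.6, 0.4]
grip_width: 0.367
edge row 131.38 edge x 0.7297
```

```bash

for k in 1; do python3 -m handwheel '0 0 0 0 0 -.1 0;0 0 0 0 0 -.2 0;0 0 0 0 0 -.3 0;0 0 0 0 0 -.4 0;0 0 0 0 0 -.4 0' | grep -v rot; done
python3 -m handwheel '0 0 0 0 0 -.1 0;0 0 0 0 0 -.2 0;0 0 0 0 0 -.3 0;0 0 0 0 0 -.4 0;0 0 0 0 0 -.4 0' | grep -v rot
python3 -m handwheel '0 0 0 0 0 -.1 0;0 0 0 0 0 -.2 0;0 0 0 0 0 -.3 0;0 0 0 0 0 -.4 0;0 0 0 0 0 -.4 0' | grep -v rot; python3 e.py
```

```text
clock: 14.73
ee_pos: [0.5492, -0.0189, 0.0095]
contact_force: [-7.8, -0.1, -1.1]
grip_width: 0.362
clock: 15.15
ee_pos: [0.5529, -0.0184, 0.0091]
contact_force: [-7.2, 1.5, -1.5]
grip_width: 0.363
clock: 15.57
ee_pos: [0.5572, -0.0178, 0.0091]
contact_force: [-5.9, 2.6, -1.5]
grip_width: 0.361Traceback (most recent call last):
  File "e.py", line 7, in <module>
    i=np.argmax(r>60);print("edge row",round(150+i-1+(60-r[i-1])/(r[i]-r[i-1]),2),"edge x",round(P[y][:,0].max(),4))
                                                                                                 ~~~~~~~~~~~~~^^
    return umr_maximum(a, axis, None, out, keepdims, initial, where)
ValueError: zero-size array to reduction operation maximum which has no identity
```

```bash

python3 -m handwheel '0 0 0 0 0 -.1 0;0 0 0 0 0 -.2 0;0 0 0 0 0 -.3 0;0 0 0 0 0 -.4 0;0 0 0 0 0 -.4 0' | grep -v rot
python3 -m handwheel '0 0 0 0 0 -.1 0;0 0 0 0 0 -.2 0;0 0 0 0 0 -.3 0;0 0 0 0 0 -.4 0;0 0 0 0 0 -.4 0' | grep -v rot
```

```text
clock: 16.03
ee_pos: [0.5618, -0.0172, 0.0094]
contact_force: [-4.3, 3.5, -2.0]
grip_width: 0.366
clock: 16.45
ee_pos: [0.5674, -0.017, 0.0105]
contact_force: [-0.2, 0.2, -1.8]
grip_width: 0.361
```

```bash

python3 -m handwheel '0 0 0 0 0 -.1 0;0 0 0 0 0 -.2 0;0 0 0 0 0 -.2 0;0 0 0 0 0 -.2 0;0 0 0 0 0 -.2 0' | grep -v rot
python3 -m handwheel '0 0 0 0 0 -.1 0;0 0 0 0 0 -.2 0;0 0 0 0 0 -.2 0;0 0 0 0 0 -.2 0;0 0 0 0 0 -.2 0' | grep -v rot
```

```text
clock: 16.87
ee_pos: [0.5685, -0.0177, 0.0103]
contact_force: [-0.4, -0.2, -2.1]
grip_width: 0.363
clock: 17.28
ee_pos: [0.5705, -0.0175, 0.0103]
contact_force: [-0.6, 0.4, -1.9]
grip_width: 0.363
```

```bash

python3 -m handwheel '0 0 0 0 0 -.1 0;0 0 0 0 0 -.2 0;0 0 0 0 0 -.2 0;0 0 0 0 0 -.2 0;0 0 0 0 0 -.2 0' | grep -v rot
python3 -m handwheel '0 0 0 0 0 -.1 0;0 0 0 0 0 -.2 0;0 0 0 0 0 -.2 0;0 0 0 0 0 -.2 0;0 0 0 0 0 -.2 0' | grep -v rot
```

```text
clock: 17.7
ee_pos: [0.5724, -0.0173, 0.0102]
contact_force: [-0.5, 0.4, -1.5]
grip_width: 0.366
clock: 18.12
ee_pos: [0.5744, -0.0172, 0.0103]
contact_force: [-0.5, -0.2, -1.6]
grip_width: 0.364
```

```bash

python3 -m handwheel '0 0 0 0 0 -.1 0;0 0 0 0 0 -.2 0;0 0 0 0 0 -.2 0;0 0 0 0 0 -.2 0;0 0 0 0 0 -.2 0' | grep -v rot
python3 -m handwheel '0 0 0 0 0 -.1 0;0 0 0 0 0 -.2 0;0 0 0 0 0 -.2 0;0 0 0 0 0 -.2 0;0 0 0 0 0 -.2 0' | grep -v rot
```

```text
clock: 18.53
ee_pos: [0.5764, -0.017, 0.0102]
contact_force: [0.5, 0.3, -2.2]
grip_width: 0.366
clock: 18.95
ee_pos: [0.5779, -0.0171, 0.01]
contact_force: [-3.5, 0.2, -0.8]
grip_width: 0.365
```

```bash

python3 -m handwheel '0 0 0 0 0 .5 0;0 0 0 0 0 1 0;0 0 0 0 0 1.5 0;0 0 0 0 0 2 0;0 0 0 0 0 2 0' | grep -v rot
python3 -m handwheel '0 0 0 0 0 .2 0;0 0 0 0 0 .4 0;0 0 0 0 0 .6 0;0 0 0 0 0 .8 0;0 0 0 0 0 .8 0' | grep -v rot
python3 -m handwheel '0 0 0 0 0 .1 0;0 0 0 0 0 .2 0;0 0 0 0 0 .3 0;0 0 0 0 0 .4 0;0 0 0 0 0 .4 0' | grep -v rot
python3 e.py
```

```text
clock: 19.37
ee_pos: [0.5578, -0.0182, 0.0105]
contact_force: [1.2, 0.3, -1.7]
grip_width: 0.367
clock: 19.78
ee_pos: [0.5505, -0.0187, 0.0104]
contact_force: [0.7, -0.2, -2.1]
grip_width: 0.363
clock: 20.2
ee_pos: [0.5465, -0.019, 0.0104]
contact_force: [1.0, 0.7, -2.1]
grip_width: 0.366Traceback (most recent call last):
  File "e.py", line 7, in <module>
    i=np.argmax(r>60);print("edge row",round(150+i-1+(60-r[i-1])/(r[i]-r[i-1]),2),"edge x",round(P[y][:,0].max(),4))
                                                                                                 ~~~~~~~~~~~~~^^
    return umr_maximum(a, axis, None, out, keepdims, initial, where)
ValueError: zero-size array to reduction operation maximum which has no identity
```

```bash

python3 -m handwheel '0 0 0 0 0 .2 0;0 0 0 0 0 .4 0;0 0 0 0 0 .6 0;0 0 0 0 0 .8 0;0 0 0 0 0 .8 0' | grep -v rot
python3 -m handwheel '0 0 0 0 0 .1 0;0 0 0 0 0 .2 0;0 0 0 0 0 .4 0;0 0 0 0 0 .6 0;0 0 0 0 0 .6 0' | grep -v rot
python3 e.py
python3 -m handwheel '0 0 0 0 0 .1 0;0 0 0 0 0 .2 0;0 0 0 0 0 .3 0;0 0 0 0 0 .3 0;0 0 0 0 0 .3 0' | grep -v rot
python3 e.py
```

```text
clock: 20.67
ee_pos: [0.5381, -0.0195, 0.0103]
contact_force: [0.7, -0.0, -1.5]
grip_width: 0.367
clock: 21.08
ee_pos: [0.5322, -0.0199, 0.0103]
contact_force: [0.7, 1.0, -1.7]
grip_width: 0.361
edge row 140.07 edge x 0.7106
clock: 21.55
ee_pos: [0.5295, -0.0201, 0.0103]
contact_force: [1.4, 0.3, -2.3]
grip_width: 0.362
edge row 172.9 edge x 0.7078
```

```bash

python3 -m handwheel '0 0 0 0 0 .1 0;0 0 0 0 0 .2 0;0 0 0 0 0 .2 0;0 0 0 0 0 .2 0;0 0 0 0 0 .2 0' | grep -v rot
python3 -m handwheel '0 0 0 0 0 .1 0;0 0 0 0 0 .1 0;0 0 0 0 0 .1 0;0 0 0 0 0 .1 0;0 0 0 0 0 .1 0' | grep -v rot
python3 e.py
```

```text
clock: 22.02
ee_pos: [0.5275, -0.0202, 0.0103]
contact_force: [1.3, 0.7, -1.3]
grip_width: 0.362
clock: 22.43
ee_pos: [0.5268, -0.0203, 0.0104]
contact_force: [3.6, -0.3, -2.4]
grip_width: 0.365
edge row 173.13 edge x 0.7068
```

Near stop met. Now increase the tug.

```bash

python3 -m handwheel '0 0 0 0 0 .1 0;0 0 0 0 0 .1 0;0 0 0 0 0 .1 0;0 0 0 0 0 .1 0;0 0 0 0 0 .1 0' | grep -v rot
python3 -m handwheel '0 0 0 0 0 .05 0;0 0 0 0 0 .05 0;0 0 0 0 0 .05 0;0 0 0 0 0 .05 0;0 0 0 0 0 .05 0' | grep -v rot
```

```text
clock: 22.9
ee_pos: [0.526, -0.0203, 0.0105]
contact_force: [5.5, 0.7, -3.5]
grip_width: 0.364
clock: 23.32
ee_pos: [0.5257, -0.0203, 0.0105]
contact_force: [5.4, 0.5, -4.4]
grip_width: 0.363
```

```bash

python3 -m handwheel '0 0 0 0 0 .1 0;0 0 0 0 0 .1 0;0 0 0 0 0 .1 0;0 0 0 0 0 .1 0;0 0 0 0 0 .1 0' | grep -v rot
python3 -m handwheel '0 0 0 0 0 .05 0;0 0 0 0 0 .05 0;0 0 0 0 0 .05 0;0 0 0 0 0 .05 0;0 0 0 0 0 .05 0' | grep -v rot
```

```text
clock: 23.73
ee_pos: [0.5252, -0.0203, 0.0107]
contact_force: [8.0, 0.0, -4.5]
grip_width: 0.363
clock: 24.15
ee_pos: [0.5249, -0.0203, 0.0107]
contact_force: [8.4, 0.1, -4.6]
grip_width: 0.364
```

```bash

python3 -m handwheel '0 0 0 0 0 .1 0;0 0 0 0 0 .1 0;0 0 0 0 0 .1 0;0 0 0 0 0 .1 0;0 0 0 0 0 .1 0' | grep -v rot
python3 -m handwheel '0 0 0 0 0 .04 0;0 0 0 0 0 .04 0;0 0 0 0 0 .04 0;0 0 0 0 0 .04 0;0 0 0 0 0 .04 0' | grep -v rot
```

```text
clock: 24.57
ee_pos: [0.5243, -0.0203, 0.0108]
contact_force: [11.5, 0.1, -6.6]
grip_width: 0.364
clock: 24.98
ee_pos: [0.5241, -0.0203, 0.0108]
contact_force: [12.3, 0.3, -7.3]
grip_width: 0.364
```

```bash

python3 -m handwheel '0 0 0 0 0 -.4 0;0 0 0 0 0 -.8 0;0 0 0 0 0 -1.2 0;0 0 0 0 0 -1.2 0;0 0 0 0 0 -1.2 0' | grep -v rot
python3 -m handwheel '0 0 0 0 .2 0 0;0 0 0 0 .4 0 0;0 0 0 0 .5 0 0;0 0 0 0 .5 0 0;0 0 0 0 .5 0 0' | grep -v rot
```

```text
clock: 25.4
ee_pos: [0.5337, -0.02, 0.0099]
contact_force: [-0.8, 0.4, -2.0]
grip_width: 0.364
clock: 25.82
ee_pos: [0.534, -0.0199, 0.0052]
contact_force: [0.1, -0.3, -1.6]
grip_width: 0.366
```

```bash

python3 -m handwheel '0 0 0 0 .1 0 0;0 0 0 0 .1 0 0;0 0 0 0 .1 0 0;0 0 0 0 .1 0 0;0 0 0 0 .1 0 0' | grep -v rot
python3 -m handwheel '0 0 0 0 0 0 .2;0 0 0 0 0 0 .4;0 0 0 0 0 0 .6;0 0 0 0 0 0 .8;0 0 0 0 0 0 .8' | grep -v rot
python3 -m handwheel '0 0 0 0 0 0 .9;0 0 0 0 0 0 .9;0 0 0 0 0 0 .9;0 0 0 0 0 0 .9;0 0 0 0 0 0 .9' | grep -v rot
```

```text
clock: 26.23
ee_pos: [0.5342, -0.0198, 0.0043]
contact_force: [0.1, -1.7, -1.8]
grip_width: 0.366
clock: 26.65
ee_pos: [0.5344, -0.0198, 0.0046]
contact_force: [0.8, 0.4, 0.0]
grip_width: 0.794
clock: 27.07
ee_pos: [0.5341, -0.0198, 0.0043]
contact_force: [0.9, -0.2, 0.4]
grip_width: 0.901
```

Up, and back so the cameras see the clipped hook.

```bash

python3 -m handwheel '0 0 0 0 -1 0 .9;0 0 0 0 -4 0 .9;0 0 0 0 -8 0 .9;0 0 0 0 -12 0 .9;0 0 0 0 -16 0 .9' | grep -v rot
python3 -m handwheel '0 0 0 0 -4 1 .9;0 0 0 0 -7 4 .9;0 0 0 0 -7 8 .9;0 0 0 0 -7 11 .9;0 0 0 0 -7 11 .9' | grep -v rot
python3 -m handwheel '0 0 0 -4 0 0 .9;0 0 0 -8 0 0 .9;0 0 0 -12 0 0 .9;0 0 0 -16 0 0 .9;0 0 0 -20 0 0 .9' | grep -v rot
python3 - <<'E'
from h import *
im,d=camera("top");P=cloud("top",d)
save("t6.png",cv2.resize(im[140:270,280:400],None,fx=4.5,fy=4.5,interpolation=cv2.INTER_CUBIC))
for t in("key_holder","gate_middle","hook_seat","d_eye","ink","carton","tape_roll"):
    for r in landmark_of("top",t)[:1]: print(t,round(r["score"],2),np.round(toworld("top",r["position"]),4))
E
```

```text
clock: 27.48
ee_pos: [0.5338, -0.0201, 0.1671]
contact_force: [1.7, -0.2, -0.4]
grip_width: 0.898
clock: 27.9
ee_pos: [0.4216, -0.0276, 0.2378]
contact_force: [1.1, -0.6, 1.4]
grip_width: 0.904
clock: 28.32
ee_pos: [0.4371, -0.2286, 0.2353]
contact_force: [0.7, 1.3, -0.5]
grip_width: 0.901
gate_middle 0.74 [ 0.4769 -0.2644  0.0019]
ink 0.57 [0.6933 0.217  0.0047]
carton 0.67 [ 0.7232 -0.2347  0.0017]
tape_roll 0.89 [ 0.4763 -0.2628  0.0016]
```

View pics/t6.png

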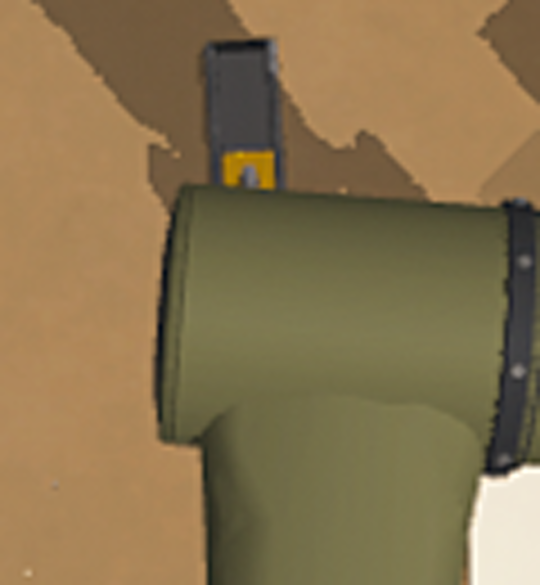

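```bash

python3 -m handwheel '0 0 0 -4 0 0 .9;0 0 0 -8 0 0 .9;0 0 0 -12 0 0 .9;0 0 0 -16 0 0 .9;0 0 0 -20 0 0 .9' | grep -v rot
python3 -m handwheel '0 0 0 -2 0 1 .9;0 0 0 -4 0 3 .9;0 0 0 -6 0 7 .9;0 0 0 -8 0 11 .9;0 0 0 -8 0 11 .9' | grep -v rot
python3 - <<'E'
from h import *
im,d=camera("top");P=cloud("top",d)
a=cv2.resize(im[140:260,290:380],None,fx=4.5,fy=4.5,interpolation=cv2.INTER_CUBIC)
for t in("key_holder","gate_middle","hook_seat","d_eye"):
    for r in landmark_of("top",t)[:1]: print(t,round(r["score"],2),np.round(toworld("top",r["position"]),4))
save("t7.png",a)
E
```

```text
clock: 29.13
ee_pos: [0.4513, -0.4267, 0.2348]
contact_force: [0.8, 0.7, 0.8]
grip_width: 0.896
clock: 29.55
ee_pos: [0.3426, -0.5147, 0.2352]
contact_force: [0.7, 0.9, 1.1]
grip_width: 0.898
key_holder 0.76 [ 0.5347 -0.0226  0.0052]
gate_middle 0.75 [ 0.6442 -0.0116  0.0225]
hook_seat 0.7 [ 0.61   -0.0152  0.0222]
d_eye 0.58 [ 0.2698 -0.095   0.0233]
```

View pics/t7.png

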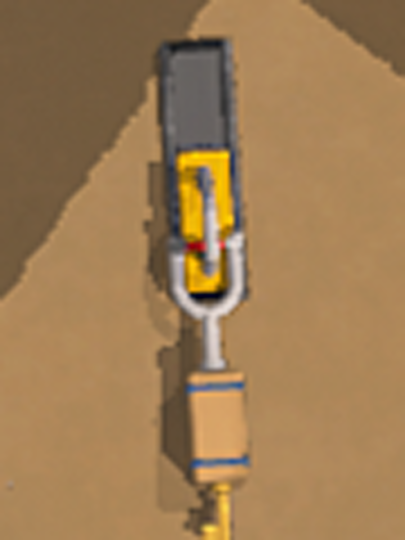

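```bash
python3 -c "
from cell import *
print(sense()['joint_vel']);print(finish_job())"
```

```text
[ 0.44017705  0.23465745  0.07240028  0.10777917 -0.12381404  0.10307314]
the job is handed in; nothing more can be done
None
```

The key holder is clipped onto the D eye and lies on the bench, and I handed the job in at about 30 s of the 67 s.

- **Push:** I held it by the fob and pushed along the rail. The eye slid about 16 mm to its hidden stop. The gate gave way at about 6–8 N, and the push force then fell to zero. I went on until the bar just touched the bottom of the U at 3.5 N, far below the 2.5 kg limit.
- **Tug:** Pulling back, the shut gate drew the eye along to its near stop. I built the tug up to about 12 N and it held, with the gate holding against the bar. I then eased off, lowered the holder and let go.

**Last checks:**
- The final top picture shows the red gate shut across the mouth with the near bar inside the U. The trained networks put the fob's underside at 5 mm, within their error of lying flat.
- The ink bottle, carton and tape roll are within 3 mm of where they started, which is inside the measuring error.
- Not all checks worked. In the last look the network missed the real eye and reported only the look-alike. My carriage-edge tracking also failed a few times when the arm hid it, so I relied on the forces there.

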